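# Pack the spare ink cartridges in the slide-lid case

### The job

Clear the squeegee off the green packing board and lay it in the grey tray, then tip the blue case that stands on end over onto its back on the green packing board, by pushing its top so that its foot catches on the board's edge. Slide its white cover open and put every ink cartridge that is on the table inside. Finally slide the cover fully shut, with the case still lying on its back on the board, and leave the other things on the table where they are.

Things in the scene. Friction and masses are not known exactly. Their poses are not given: they have to be found in the camera images.
- case: blue plastic case standing on end, 75 mm deep (its x), 150 wide (y), 290 tall (z), about 0.5 kg, loose and empty. Origin at the centre of its foot; z runs from foot to head, x from its front (white cover) to its back. It stands on the table, back 2 to 10 mm from the board's edge, nearly square to it. Lying on its back on the board x points down and the cover is on top, 90 mm above the table
- case_in (a point): centre of the case's cavity floor: inner face of the 5 mm back wall, at case x = +32.5, y = 0, z = 145 mm. The cavity is 66 mm deep (to the cover's underside), 140 mm wide along case y, and runs from z = 6 to z = 284 mm: room for one layer of upright cartridges in a row
- cover (a joint): the case's white sliding cover, 4 mm thick, outer face flush with the case's front (case x = -37.5 mm): 0 = shut, 0.210 m = fully open. It opens along the case's +z, out past its head; 1.5 N friction holds it anywhere. Its foot-end edge is at case z = 1 mm + the joint value, so fully open it bares the cavity from the foot wall to z = 211 mm. May start up to 20 mm open
- cover_rib (a point): centre of the orange rib on the cover, to grip or push: 10 mm thick along the case's z, 60 mm long along its y, standing 18 mm out from the cover's face (this point is 9 mm out). With the cover shut it is 40 mm from the foot end
- board: green packing board with a dark inlay, fixed to the table, 300 (its x) x 240 (its y) x 15 mm; origin at the centre of its underside. Its edge on the -x side (towards the robot's left, world +y, give or take) is the stop for the case's foot; the case falls towards the board's +x
- ink_cyan: cyan ink cartridge for a garment printer: a block 30 (its x) x 44 (its y) x 50 (its z) mm with a paper label and a grey round cap (16 mm across, 6 mm high) on top, 56 mm in all, about 90 g; origin at the centre of its underside, z up through the cap. It starts upright on the table, to the robot's left. Absent in some runs
- ink_magenta: magenta ink cartridge for a garment printer: a block 30 (its x) x 44 (its y) x 50 (its z) mm with a paper label and a grey round cap (16 mm across, 6 mm high) on top, 56 mm in all, about 90 g; origin at the centre of its underside, z up through the cap. It starts upright on the table, to the robot's left. Absent in some runs
- ink_yellow: yellow ink cartridge for a garment printer: a block 30 (its x) x 44 (its y) x 50 (its z) mm with a paper label and a grey round cap (16 mm across, 6 mm high) on top, 56 mm in all, about 90 g; origin at the centre of its underside, z up through the cap. It starts upright on the table, to the robot's left. Absent in some runs
- ink_black: black ink cartridge for a garment printer: a block 30 (its x) x 44 (its y) x 50 (its z) mm with a paper label and a grey round cap (16 mm across, 6 mm high) on top, 56 mm in all, about 90 g; origin at the centre of its underside, z up through the cap. It starts upright on the table, to the robot's left. Absent in some runs
- cone: bystander: small red thread cone, 38 mm across, 48 mm tall, standing among the cartridges; origin at the centre of its underside
- tape: bystander: brown roll of tape lying flat, 100 mm across, 48 mm high, near right; origin at the centre of its underside
- mug: bystander: white mug, 80 mm across, 90 mm tall, at the far side; origin at the centre of its underside
- squeegee: printing squeegee lying on the board where the case must fall: wooden bar 30 (its x) x 150 (its y) x 34 mm high, about 0.2 kg, origin at the centre of the bar's underside; a red blade sticks out 30 mm on its +x side, between 6 and 14 mm above the underside, so grip the bar above 14 mm
- tray: shallow grey tray fixed to the table at the near right, 130 (its x) x 210 (its y) x 20 mm high, walls and floor 5 mm; origin at the centre of its underside
- spray: bystander: white bottle with a red cap, 60 mm across, 150 mm tall, at the far side; origin at the centre of its underside
- carton: bystander: cardboard carton 90 x 120 x 60 mm, far right; origin at the centre of its underside

How it is judged:
By the outcome, as a careful person would: the job done as asked, in the order asked, and still so for the second after the job is handed in, with the robot touching nothing.
Of ink_cyan, ink_magenta, ink_yellow, ink_black only 2 to 4 are there at a start; the rules pass over those that are not, and their reading is None.
At some moment in a run one of ink_cyan, ink_magenta, ink_yellow, ink_black may be knocked a few centimetres aside while the robot is not near it.
Once in a run the grip may slacken for a moment while it holds something.
It also fails if it takes over 210 s, if anything falls off the work surface, if the arm or the gripper's body presses on something with over 40 N, if the wrist force passes 120 N, or if a joint passes its speed limit or range.

### The arm

A 6-joint arm with a two-finger parallel gripper is mounted at the origin on the work surface. World frame = base frame: x ahead of the robot, y to its left, z up, the work surface at z = 0. Lengths are in m, angles in rad, forces in N, time in s.
With the tool pointing down it reaches from about 0.325 to 0.9 m from the base axis. Payload 6.1 kg.
Tool frame: the origin (TCP) lies between the finger pads; the fingertips stand arm.tcp_to_tips ahead of it and the grasp point (between the pads) lies 8 mm behind it (arm.tcp_to_tips is the distance from the TCP to the fingertips, in m); z points along the fingers, y is the line along which they close (so a half turn about z gives the same grasp; the last joint's range is limited). The gripper opens to 87 mm and grips with 3 to 60 N. Pads are 19 mm wide; open, the fingers measure 117 mm over their backs; the gripper's body (75 mm by 190 mm) begins 51 mm behind the grasp point.
Start: joints at [1.086, 0.22, 1.526, -0, 1.395, -0.126], TCP at [0.219, 0.585, 0.234] pointing down, gripper open.
Joint ranges: [-2.98, 2.98], [-0.91, 2.08], [0.09, 2.57], [-1.24, 4.39], [0.2, 2.65], [-2.68, 2.68]. Speed limits (rad/s): [2.57, 2.57, 3.01, 3.14, 3.14, 3.14].

### API

Orientations are given as [roll, pitch, yaw] about the fixed x, y, z axes, in that order (R = Rz(yaw) Ry(pitch) Rx(roll)).
In Python, from plant import arm gives the robot as it stands.
- The arm moves only by the shell command python3 -m inch 'ROWS' [OPENING]. ROWS is JSON, a list of rows, each a list of 6 numbers: the shift along the tool's x, y, z in m, then the turn, a rotation vector about the tool's x, y, z in degrees. A call has 1 to 20 rows; each row shifts and turns the commanded pose from where the row before left it, along the tool's axes as they then stand; what a row does not reach is not made up. A row lasts 1/12 s, in which the tool goes at most 41.7 mm and 7.16 degrees, less where a joint would pass 70% of its speed; a pose out of reach is approached as far as the arm can. A call with a gripper value outside its range is refused whole. OPENING is the opening in per cent of the stroke, from 0 (shut) to 100 (fully open), set as the call begins (- or left out, the last holds). The fingers move at their own pace and stop on an object; the grip force is fixed at half the most. Time passes only in rows, so rows that do not move let the fingers close. It gives the time, the measured TCP pose, the force, the opening and the grip force at its end, in the units of the state.
- arm.state(): the state, without advancing time (a new reading comes with each control period).
- arm.get_image(name): name is "scene" or "top" or "wrist"; returns a dict with "color" (384x512x3 uint8, red, green, blue), "range_z" (384x512 float32, m along the optical axis (not along the pixel's ray), 0 where there is no reading), "intrinsics" (3x3 intrinsics, pixels), "k1" (the pictures are not rectified: a ray, as slopes to the right and down, at radius r is drawn at 1 + k1 r^2 times it, then the intrinsics apply), "position" and "attitude" of the camera in the world. Camera axes: x right, y down, z forward; pixel columns grow to the right and rows downward; lengths in m; the calibration is good to about 2 mm. A picture is of the moment at which its call begins.
- arm.hand_in(): hands the job in; it is judged then, once.
The state is a dict: "time": time; "q": joint angles; "joint_velocities": joint speeds; "joint_efforts": joint torques, N m; "tool_pos": TCP position; "eef_rot": TCP orientation; "contact_force": force on the tool from outside, world axes, zero at the start; "moment": the same for the moment, N m; "grip_width": finger opening in m; "gripper_force": force on a finger pad.
Only numpy, scipy, OpenCV 4.12 (cv2) and the standard library are available. Lean on these libraries where they do the work, as an engineer would, in place of code of your own. Each camera call takes 0.05 s, during which the arm holds its last target. There are 200 camera calls.

## Working session

There is one attempt and no reset: what is moved stays moved. The work goes in short steps, Python scripts to look and compute and a shell command to move; the robot and the scene stay as the last step left them, time stands still between calls to the robot, and variables do not carry over. Pictures are saved under pics/ and viewed, at most 14 in all, crops included, and the job is handed in when it is done.

```bash
ls; mkdir -p pics
cat > h.py <<'E'
import numpy as np, cv2
from plant import arm
from scipy.spatial.transform import Rotation as R
def rot(a):
    a=np.array(a,float)
    return a if a.shape==(3,3) else R.from_euler('xyz',a).as_matrix() if a.size==3 else R.from_quat(a).as_matrix()
def img(n):
    return arm.get_image(n)
def cloud(d):
    K=np.array(d['intrinsics']);h,w=d['range_z'].shape
    dist=np.array([d['k1'],0,0,0],float)
    v,u=np.mgrid[:h,:w]
    p=cv2.undistortPoints(np.stack([u,v],-1).reshape(-1,1,2).astype(float),K,dist).reshape(h,w,2)
    z=d['range_z'];P=np.dstack([p[...,0]*z,p[...,1]*z,z])
    W=P@rot(d['attitude']).T+np.array(d['position']);W[z==0]=np.nan
    return W
def save(d,n,box=None,s=1):
    c=d['color'][...,::-1]
    if box: c=c[box[1]:box[3],box[0]:box[2]]
    cv2.imwrite('pics/'+n+'.png',cv2.resize(c,None,fx=s,fy=s,interpolation=cv2.INTER_CUBIC))
def st():
    s=arm.state();print({k:np.round(s[k],4).tolist() for k in ('time','tool_pos','eef_rot','contact_force','grip_width','gripper_force')})
    return s
E
python3 - <<'E'
from h import *
s=st();print(arm.tcp_to_tips)
for n in('top','scene'):
    d=img(n);save(d,n+'0',s=1.5);W=cloud(d);np.savez('/tmp/'+n,W=W,c=d['color'])
    print(n,d['attitude'],d['position'],d['k1'],W[100:300:60,100:450:80].round(3).tolist())
E
```

```text
pics
{'time': 0.0, 'tool_pos': [0.2192, 0.5847, 0.2324], 'eef_rot': [-3.1396, -0.0002, 2.7828], 'contact_force': [0.4838, 0.4395, -0.1487], 'grip_width': 0.0871, 'gripper_force': 0.0}
0.011
top [-2.95316356 -0.01016167 -1.56668634] [ 0.32891026 -0.01998718  1.33540785] -0.08896154876985438 [[[0.936, 0.531, -0.003], [nan, nan, nan], [0.924, -0.04, 0.022], [0.916, -0.313, 0.05], [0.946, -0.617, -0.001]], [[0.712, 0.51, 0.001], [0.714, 0.233, -0.004], [0.715, -0.041, -0.001], [0.707, -0.308, 0.034], [0.72, -0.596, 0.003]], [[0.505, 0.494, -0.001], [0.507, 0.224, 0.001], [0.506, -0.041, 0.016], [0.509, -0.308, 0.002], [0.504, -0.561, 0.048]], [[0.307, 0.48, -0.0], [0.311, 0.216, 0.003], [0.313, -0.042, 0.003], [0.313, -0.3, 0.012], [0.311, -0.562, 0.018]]]
scene [-2.1565334   0.02033796  2.13282406] [1.33710843 0.4847918  0.73055904] -0.07197535263364284 [[[0.352, -0.827, 0.157], [-0.095, -0.856, -0.002], [-1.026, -1.023, -0.347], [0.05, -0.034, 0.201], [-1.068, -0.021, -0.168]], [[0.588, -0.576, 0.09], [0.338, -0.484, -0.004], [0.204, -0.243, -0.002], [0.483, 0.152, 0.238], [-0.073, 0.223, -0.003]], [[0.815, -0.312, 0.105], [0.627, -0.233, 0.017], [0.515, -0.047, 0.015], [0.386, 0.13, -0.0], [0.276, 0.319, 0.001]], [[0.892, -0.259, -0.003], [0.813, -0.073, 0.026], [0.772, 0.116, 0.086], [0.617, 0.231, 0.015], [0.51, 0.385, 0.001]]]
```

View pics/top0.png

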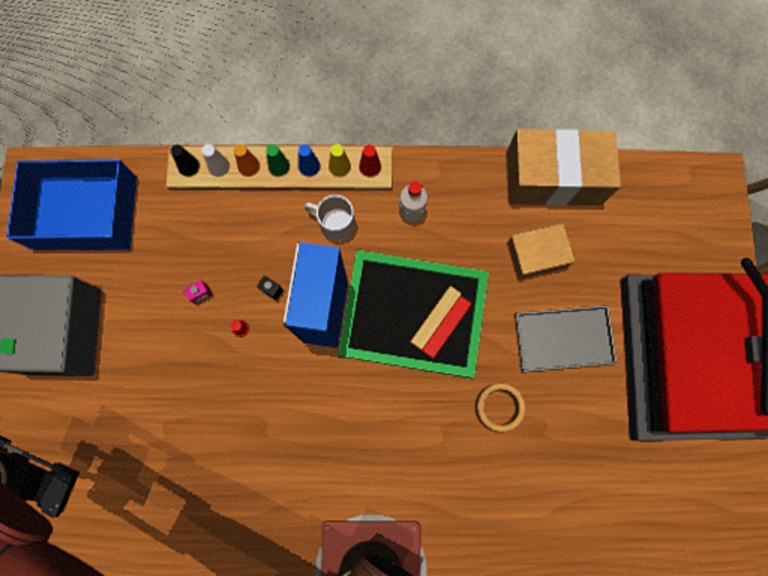

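View pics/scene0.png

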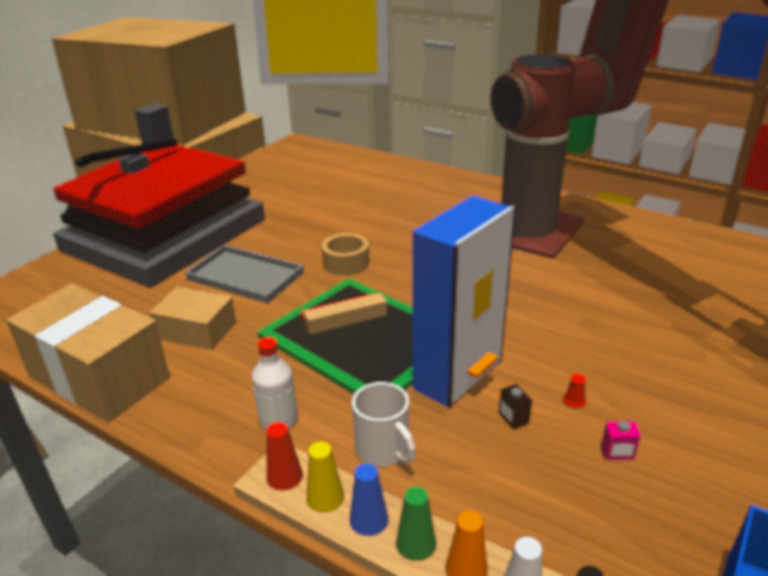

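The top view shows the board (centre ~(417,315)), squeegee bar (437,318) with its blade on the lower right, the case (315,287), black cartridge (268,287), magenta (198,292), cone (240,327), tray (565,338) and tape (501,407). The scene view agrees; only two cartridges are visible.

```bash
cat > m.py <<'E'
from h import *
def rect(W,mask,box=None):
    p=W[mask];p=p[~np.isnan(p[:,0])]
    m=np.median(p,0)
    (c,s,a)=cv2.minAreaRect(p[:,:2].astype(np.float32))
    return p,np.round(c,4),np.round(s,4),a,np.round([np.median(p[:,2]),p[:,2].min(),p[:,2].max()],3)
def big(mask):
    n,l,s,c=cv2.connectedComponentsWithStats(mask.astype(np.uint8));i=1+np.argmax(s[1:,4]);return l==i
E
python3 - <<'E'
from m import *
f=np.load('/tmp/top.npz');W=f['W'];c=f['c'];hsv=cv2.cvtColor(c,cv2.COLOR_RGB2HSV).astype(int)
H,S,V=hsv[...,0],hsv[...,1],hsv[...,2]
X,Y,Z=W[...,0],W[...,1],W[...,2]
reg=lambda a,b,cc,d:(X>a)&(X<b)&(Y>cc)&(Y<d)
def show(n,m,full=False):
    m=big(m);p,cc,s,a,z=rect(W,m);print(n,len(p),cc,s,round(a,1),z)
    if full: print(cv2.boxPoints(cv2.minAreaRect(p[:,:2].astype(np.float32))).round(4).tolist())
show('board',(H>50)&(H<80)&(S>150)&reg(.2,.9,-.4,.2)&(Z<.03),1)
case=(H>100)&(H<120)&(S>120)&(Z>.27)
show('case',case,1)
show('casecover+',(Z>.27)&reg(.3,.9,0,.4),1)
show('wood',(Z>.038)&reg(.4,.75,-.25,.0)&(H<25),1)
show('blade',(Z>.017)&reg(.4,.75,-.3,.0)&((H<5)|(H>174))&(S>180),1)
show('tray',reg(.38,.65,-.5,-.25)&(S<60),1)
show('magenta',(H>145)&(H<172)&(S>120)&reg(.3,.9,.2,.6),1)
show('black',(V<70)&(Z>.02)&reg(.5,.75,.2,.4),1)
show('cone',((H<6)|(H>174))&(S>180)&reg(.4,.7,.2,.5))
show('tape',(Z>.03)&reg(.3,.5,-.4,-.1),0)
show('mug',(Z>.03)&reg(.68,.9,-.05,.25),0)
show('spray',(Z>.03)&reg(.68,.9,-.25,-.05),0)
E
```

```text
board 1715 [ 0.5455 -0.092 ] [0.2975 0.2384] 80.8 [0.015 0.005 0.026]
[[0.4041000008583069, -0.21979999542236328], [0.6394000053405762, -0.2578999996185303], [0.6869000196456909, 0.03579999879002571], [0.45159998536109924, 0.0738999992609024]]
case 1551 [0.5482 0.0998] [0.0721 0.1507] 82.1 [0.29  0.271 0.299]
[[0.46860000491142273, 0.07450000196695328], [0.617900013923645, 0.053700000047683716], [0.6277999877929688, 0.1251000016927719], [0.47850000858306885, 0.14589999616146088]]
casecover+ 1680 [0.5485 0.1019] [0.0763 0.1508] 82.0 [0.29  0.271 0.299]
[[0.46860000491142273, 0.07450000196695328], [0.617900013923645, 0.053700000047683716], [0.6284999847412109, 0.12919999659061432], [0.47909998893737793, 0.1500999927520752]]
wood 431 [ 0.5316 -0.1381] [0.0299 0.1496] 54.5 [0.05  0.039 0.057]
[[0.4620000123977661, -0.10689999908208847], [0.583899974822998, -0.19370000064373016], [0.6011999845504761, -0.16940000653266907], [0.47940000891685486, -0.08250000327825546]]
blade 403 [ 0.5145 -0.1648] [0.031  0.1496] 54.5 [0.03  0.017 0.039]
[[0.444599986076355, -0.1339000016450882], [0.56639999
[... 413 characters left out ...]
 [0.049 0.01  0.059]
[[0.5633999705314636, 0.39430001378059387], [0.5846999883651733, 0.3555999994277954], [0.6119999885559082, 0.37070000171661377], [0.5906999707221985, 0.40939998626708984]]
black 106 [0.5961 0.2233] [0.0425 0.0283] 57.1 [0.049 0.021 0.055]
[[0.572700023651123, 0.21310000121593475], [0.5964000225067139, 0.19779999554157257], [0.6195999979972839, 0.23350000381469727], [0.59579998254776, 0.24889999628067017]]
cone 104 [0.5106 0.2898] [0.0348 0.0347] 15.8 [ 0.026 -0.006  0.054]
tape 339 [ 0.3447 -0.2735] [0.097  0.0875] 89.7 [0.048 0.031 0.056]
mug 387 [0.7594 0.0869] [0.103  0.0791] 38.7 [0.071 0.03  0.096]
spray 385 [ 0.7824 -0.0883] [0.0595 0.0543] 84.2 [0.102 0.03  0.155]
```

```bash
cat > g.py <<'E'
# usage: g.py x y z yaw_deg : rotation (deg about tool z) then shift in mm in rotated tool frame
import sys;from h import *
x,y,z,w=map(float,sys.argv[1:5]);s=arm.state()
R0=rot(s['eef_rot']);T=rot([np.pi,0,np.radians(w)])
rv=np.degrees(R.from_matrix(R0.T@T).as_rotvec());d=T.T@(np.array([x,y,z])-s['tool_pos'])*1000
print('rotvec',rv.round(1),'rot rows',int(np.ceil(abs(rv).max()/7.1)),'| shift mm',d.round(1),'rows',round(np.linalg.norm(d)/40,1),'| first-frame shift',(R0.T@(np.array([x,y,z])-s['tool_pos'])*1000).round(1),'t',round(s['time'],1),'q6',round(s['q'][5],2))
E
python3 g.py .2192 .5847 .44 144.5; python3 g.py .5316 -.1381 .44 144.5
```

```text
rotvec [-0.1  0.  14.9] rot rows 3 | shift mm [   0.    -0.  -207.5] rows 5.2 | first-frame shift [ 1.000e-01 -4.000e-01 -2.075e+02] t 0.1 q6 -0.13
rotvec [-0.1  0.  14.9] rot rows 3 | shift mm [-674.1 -407.  -207.5] rows 20.4 | first-frame shift [-546.3 -567.4 -206.6] t 0.1 q6 -0.13
```

```bash
python3 -m inch '[[0,0,0,0,0,5],[0,0,0,0,0,5],[0,0,0,0,0,5],[0,0,-0.035,0,0,0],[0,0,-0.035,0,0,0],[0,0,-0.035,0,0,0],[0,0,-0.035,0,0,0],[0,0,-0.035,0,0,0],[0,0,-0.033,0,0,0]]' 60
python3 -m inch '[[-0.0306,-0.0185,0,0,0,0],[-0.0306,-0.0185,0,0,0,0],[-0.0306,-0.0185,0,0,0,0],[-0.0306,-0.0185,0,0,0,0],[-0.0306,-0.0185,0,0,0,0],[-0.0306,-0.0185,0,0,0,0],[-0.0306,-0.0185,0,0,0,0],[-0.0306,-0.0185,0,0,0,0],[-0.0306,-0.0185,0,0,0,0],[-0.0306,-0.0185,0,0,0,0],[-0.0306,-0.0185,0,0,0,0]]'
python3 -m inch '[[-0.0306,-0.0185,0,0,0,0],[-0.0306,-0.0185,0,0,0,0],[-0.0306,-0.0185,0,0,0,0],[-0.0306,-0.0185,0,0,0,0],[-0.0306,-0.0185,0,0,0,0],[-0.0306,-0.0185,0,0,0,0],[-0.0306,-0.0185,0,0,0,0],[-0.0306,-0.0185,0,0,0,0],[-0.0306,-0.0185,0,0,0,0],[-0.0306,-0.0185,0,0,0,0],[-0.0306,-0.0185,0,0,0,0],[0,0,0,0,0,0]]'
python3 g.py .5316 -.1381 .12 144.5
python3 - <<'E'
from h import *
d=img('top');save(d,'top1',s=1.5)
E
```

```text
time: 0.85
tool_pos: [0.2193, 0.5849, 0.4432]
eef_rot: [-3.141, -0.0, 2.521]
contact_force: [0.1, 0.9, -0.1]
grip_width: 0.0527
gripper_force: 0.0
time: 1.77
tool_pos: [0.375, 0.2222, 0.4413]
eef_rot: [-3.141, -0.0, 2.521]
contact_force: [1.6, -0.3, -0.2]
grip_width: 0.0522
gripper_force: 0.0
time: 2.77
tool_pos: [0.5314, -0.1427, 0.4389]
eef_rot: [-3.139, -0.002, 2.516]
contact_force: [0.0, 0.9, -0.2]
grip_width: 0.0525
gripper_force: 0.0
rotvec [-0.1 -0.1 -0.3] rot rows 1 | shift mm [  2.5   3.9 318.9] rows 8.0 | first-frame shift [  1.8   4.7 318.9] t 2.8 q6 -1.35
```

View pics/top1.png

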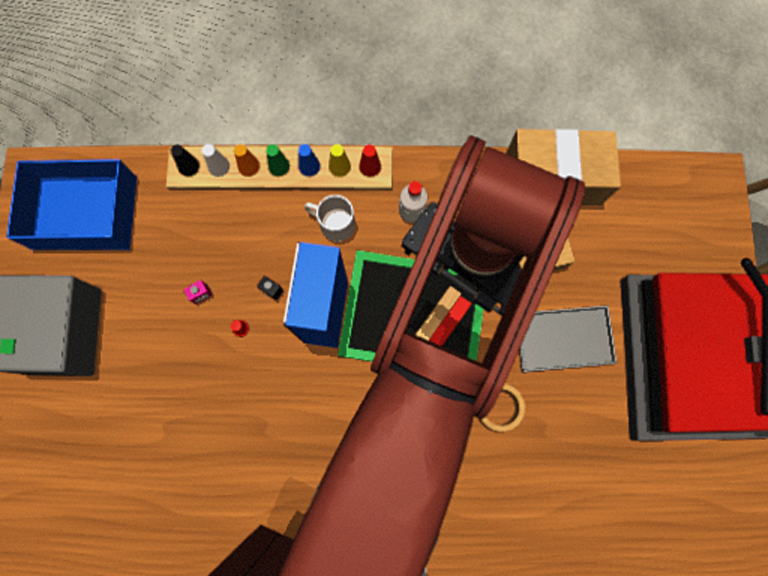

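No cartridge was hidden behind the arm, so there are two: magenta (198,292) and black (268,287).

```bash
python3 -m inch '[[0.0018,0.0047,0,0,0,-0.3],[0,0,0.038,0,0,0],[0,0,0.038,0,0,0],[0,0,0.038,0,0,0],[0,0,0.038,0,0,0],[0,0,0.038,0,0,0],[0,0,0.038,0,0,0],[0,0,0.038,0,0,0],[0,0,0.038,0,0,0],[0,0,0.03,0,0,0],[0,0,0.02,0,0,0],[0,0,0.02,0,0,0],[0,0,0.012,0,0,0],[0,0,0.009,0,0,0],[0,0,0,0,0,0],[0,0,0,0,0,0]]'
python3 g.py .5316 -.1381 .044 144.5
```

```text
time: 4.15
tool_pos: [0.5321, -0.1321, 0.0472]
eef_rot: [3.141, 0.001, 2.527]
contact_force: [-0.4, 0.5, 0.3]
grip_width: 0.0522
gripper_force: 0.0
rotvec [0.  0.  0.3] rot rows 1 | shift mm [-3.1 -5.2  3.2] rows 0.2 | first-frame shift [-3.  -5.2  3.2] t 4.2 q6 -1.34
```

```bash
python3 -m inch '[[-0.003,-0.005,0.002,0,0,0],[0,0,0,0,0,0],[0,0,0,0,0,0]]'
python3 -m inch '[[0,0,0,0,0,0],[0,0,0,0,0,0],[0,0,0,0,0,0],[0,0,0,0,0,0],[0,0,0,0,0,0],[0,0,0,0,0,0]]' 0
python3 -m inch '[[0,0,-0.02,0,0,0],[0,0,-0.03,0,0,0],[0,0,-0.03,0,0,0],[0,0,0,0,0,0],[0,0,0,0,0,0]]'
python3 g.py .505 -.424 .13 94.7
```

```text
time: 4.4
tool_pos: [0.532, -0.1391, 0.0456]
eef_rot: [3.141, 0.002, 2.526]
contact_force: [-0.5, 0.0, 0.7]
grip_width: 0.0522
gripper_force: 0.0
time: 4.9
tool_pos: [0.5315, -0.1382, 0.0447]
eef_rot: [3.141, 0.0, 2.526]
contact_force: [0.4, 1.5, 0.8]
grip_width: 0.0299
gripper_force: 30.0
time: 5.32
tool_pos: [0.5326, -0.139, 0.1264]
eef_rot: [3.141, 0.004, 2.526]
contact_force: [0.3, 0.3, -2.7]
grip_width: 0.0297
gripper_force: 30.0
rotvec [ 0.1  0.2 50. ] rot rows 8 | shift mm [-281.8  -50.9   -3.6] rows 7.2 | first-frame shift [-142.  -248.7   -3.2] t 5.3 q6 -1.35
```

```bash
python3 -m inch '[[-0.0118,-0.0207,0,0,0,0],[-0.0118,-0.0207,0,0,0,0],[-0.0118,-0.0207,0,0,0,0],[-0.0118,-0.0207,0,0,0,0],[-0.0118,-0.0207,0,0,0,0],[-0.0118,-0.0207,0,0,0,0],[-0.0118,-0.0207,0,0,0,0],[-0.0118,-0.0207,0,0,0,0],[-0.0118,-0.0207,0,0,0,0],[-0.0118,-0.0207,0,0,0,0],[-0.0118,-0.0207,0,0,0,0],[-0.0118,-0.0207,0,0,0,0]]'
python3 -m inch '[[0,0,0,0,0,6.25],[0,0,0,0,0,6.25],[0,0,0,0,0,6.25],[0,0,0,0,0,6.25],[0,0,0,0,0,6.25],[0,0,0,0,0,6.25],[0,0,0,0,0,6.25],[0,0,0,0,0,6.25],[0,0,0,0,0,0],[0,0,0,0,0,0],[0,0,0,0,0,0]]'
python3 g.py .505 -.424 .036 94.7
python3 - <<'E'
from m import *
d=img('top');W=cloud(d);c=d['color'];hsv=cv2.cvtColor(c,cv2.COLOR_RGB2HSV).astype(int);S=hsv[...,1]
X,Y,Z=W[...,0],W[...,1],W[...,2]
save(d,'top2',(300,150,460,300),4)
m=big((X>.38)&(X<.65)&(Y<-.25)&(Y>-.6)&(S<60)&(Z<.03));p,*r=rect(W,m);print(r,cv2.boxPoints(cv2.minAreaRect(p[:,:2].astype(np.float32))).round(4).tolist())
E
```

```text
time: 6.32
tool_pos: [0.502, -0.4229, 0.1215]
eef_rot: [3.141, -0.004, 2.526]
contact_force: [0.1, 0.1, -2.6]
grip_width: 0.0294
gripper_force: 30.0
time: 7.23
tool_pos: [0.5029, -0.4223, 0.123]
eef_rot: [-3.14, -0.002, 1.657]
contact_force: [0.7, 0.4, -2.5]
grip_width: 0.0295
gripper_force: 30.0
rotvec [-0.1 -0.1  0.2] rot rows 1 | shift mm [-1.8  1.9 87. ] rows 2.2 | first-frame shift [-2.   2.1 87. ] t 7.2 q6 -0.9
[array([ 0.4871, -0.3854]), array([0.1295, 0.1293]), 4.350948810577393, array([ 0.007, -0.001,  0.028])] [[0.41760000586509705, -0.32580000162124634], [0.42739999294281006, -0.454800009727478], [0.5565999746322632, -0.4449000060558319], [0.5468000173568726, -0.3160000145435333]]
```

View pics/top2.png

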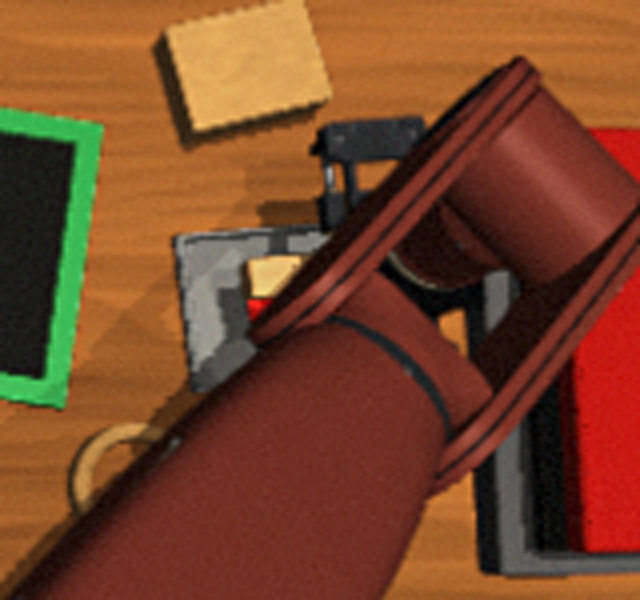

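The bar hangs over the tray (its end at ~(275,280)), with the blade on its near side, clear of the walls. Now I'll lower it.

```bash
python3 -m inch '[[-0.002,0.002,0,0,0,0],[0,0,0.03,0,0,0],[0,0,0.03,0,0,0],[0,0,0.015,0,0,0],[0,0,0.008,0,0,0],[0,0,0.004,0,0,0],[0,0,0,0,0,0],[0,0,0,0,0,0]]'
```

```text
time: 7.95
tool_pos: [0.5065, -0.4255, 0.0389]
eef_rot: [3.14, 0.002, 1.654]
contact_force: [-0.7, 0.5, -2.6]
grip_width: 0.0295
gripper_force: 30.0
```

```bash
python3 -m inch '[[0,0,0.003,0,0,0],[0,0,0,0,0,0],[0,0,0,0,0,0]]'; python3 -m inch '[[0,0,0,0,0,0],[0,0,0,0,0,0],[0,0,0,0,0,0],[0,0,0,0,0,0]]' 60
python3 -m inch '[[0,0,-0.02,0,0,0],[0,0,-0.035,0,0,0],[0,0,-0.035,0,0,0],[0,0,-0.04,0,0,0],[0,0,-0.04,0,0,0],[0,0,-0.04,0,0,0],[0,0,-0.04,0,0,0],[0,0,-0.04,0,0,0],[0,0,-0.04,0,0,0],[0,0,-0.04,0,0,0],[0,0,-0.04,0,0,0],[0,0,0,0,0,4.6],[0,0,0,0,0,4.6],[0,0,0,0,0,4.6],[0,0,0,0,0,0]]' 
python3 g.py .56 .18 .45 80.8
```

```text
time: 8.2
tool_pos: [0.5061, -0.4251, 0.0355]
eef_rot: [3.141, 0.001, 1.654]
contact_force: [-0.2, -0.1, -2.3]
grip_width: 0.0302
gripper_force: 30.0
time: 8.53
tool_pos: [0.5059, -0.425, 0.035]
eef_rot: [3.141, 0.001, 1.654]
contact_force: [-0.5, 0.5, 0.3]
grip_width: 0.0476
gripper_force: 0.0
time: 9.78
tool_pos: [0.5057, -0.4247, 0.445]
eef_rot: [3.141, 0.0, 1.41]
contact_force: [-0.4, -0.4, -0.9]
grip_width: 0.0522
gripper_force: 0.0
rotvec [ 0.  0. -0.] rot rows 1 | shift mm [605.7 -43.1  -5. ] rows 15.2 | first-frame shift [605.6 -43.3  -5.3] t 9.8 q6 -0.66
```

```bash
python3 -m inch '[[0.036,-0.0025,0,0,0,0],[0.036,-0.0025,0,0,0,0],[0.036,-0.0025,0,0,0,0],[0.036,-0.0025,0,0,0,0],[0.036,-0.0025,0,0,0,0],[0.036,-0.0025,0,0,0,0],[0.036,-0.0025,0,0,0,0],[0.036,-0.0025,0,0,0,0],[0.036,-0.0025,0,0,0,0],[0.036,-0.0025,0,0,0,0],[0.036,-0.0025,0,0,0,0],[0.036,-0.0025,0,0,0,0],[0.036,-0.0025,0,0,0,0],[0.036,-0.0025,0,0,0,0],[0.036,-0.0025,0,0,0,0],[0.036,-0.0025,0,0,0,0],[0.03,-0.0025,0,0,0,0],[0,0,0,0,0,0],[0,0,0,0,0,0],[0,0,0,0,0,0]]' 0
python3 g.py .56 .18 .275 80.8
python3 - <<'E'
from h import *
d=img('top');save(d,'top3',(150,100,460,300),2.5)
E
```

```text
time: 11.45
tool_pos: [0.559, 0.1801, 0.4444]
eef_rot: [-3.141, 0.001, 1.414]
contact_force: [0.0, 0.3, -0.0]
grip_width: 0.0008
gripper_force: 0.0
rotvec [-0.   0.   0.2] rot rows 1 | shift mm [1.000e-01 1.000e+00 1.694e+02] rows 4.2 | first-frame shift [  0.2   1.  169.4] t 11.4 q6 0.33
```

View pics/top3.png

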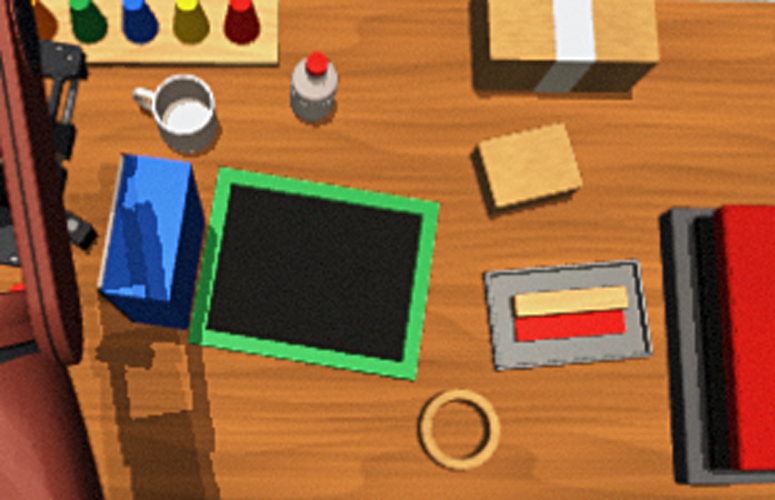

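The squeegee lies flat in the tray at (570,310), the board is clear, and the case still stands at (155,235). Next I'll go down and push its top.

```bash
python3 -m inch '[[0,0.001,0.035,0,0,0],[0,0,0.035,0,0,0],[0,0,0.035,0,0,0],[0,0,0.035,0,0,0],[0,0,0.02,0,0,0],[0,0,0.01,0,0,0],[0,0,0,0,0,0],[0,0,0,0,0,0]]'
python3 -m inch '[[-0.01,0,0,0,0,0],[-0.01,0,0,0,0,0],[-0.005,0,0,0,0,0],[-0.004,0,0,0,0,0],[-0.004,0,0,0,0,0],[-0.004,0,0,0,0,0],[-0.004,0,0,0,0,0],[-0.004,0,0,0,0,0],[-0.004,0,0,0,0,0]]'
python3 -m inch '[[-0.004,0,0,0,0,0],[-0.004,0,0,0,0,0],[-0.004,0,0,0,0,0],[-0.004,0,0,0,0,0],[-0.004,0,0,0,0,0],[-0.004,0,0,0,0,0],[-0.004,0,0,0,0,0],[-0.004,0,0,0,0,0]]'
```

```text
time: 12.17
tool_pos: [0.5606, 0.1794, 0.2756]
eef_rot: [3.141, -0.0, 1.412]
contact_force: [-0.2, 0.7, 0.3]
grip_width: 0.0004
gripper_force: 0.0
time: 12.92
tool_pos: [0.5523, 0.1316, 0.2745]
eef_rot: [-3.141, 0.0, 1.413]
contact_force: [-0.5, 1.0, -0.2]
grip_width: 0.0006
gripper_force: 0.2
time: 13.58
tool_pos: [0.5473, 0.0998, 0.2745]
eef_rot: [-3.142, 0.0, 1.413]
contact_force: [-0.8, 0.3, -0.2]
grip_width: 0.0006
gripper_force: 0.0
```

```bash
python3 -m inch '[[-0.004,0,0,0,0,0],[-0.004,0,0,0,0,0],[-0.004,0,0,0,0,0],[-0.004,0,0,0,0,0],[-0.004,0,0,0,0,0],[-0.004,0,0,0,0,0],[-0.004,0,0,0,0,0],[-0.004,0,0,0,0,0],[-0.004,0,0,0,0,0],[-0.004,0,0,0,0,0]]'
python3 -m inch '[[0,0,0,0,0,0],[0,0,0,0,0,0],[0,0,0,0,0,0],[0,0,0,0,0,0],[0,0,0,0,0,0],[0,0,0,0,0,0],[0,0,0,0,0,0],[0,0,0,0,0,0]]'
python3 - <<'E'
from h import *
d=img('scene');save(d,'scene1',(100,60,500,360),2)
E
```

```text
time: 14.42
tool_pos: [0.541, 0.0603, 0.2746]
eef_rot: [3.142, 0.0, 1.413]
contact_force: [-0.1, -0.4, -0.2]
grip_width: 0.0005
gripper_force: 0.0
time: 15.08
tool_pos: [0.5411, 0.0608, 0.2745]
eef_rot: [-3.142, -0.0, 1.413]
contact_force: [-0.6, 0.6, 0.1]
grip_width: 0.0002
gripper_force: 0.0
```

View pics/scene1.png

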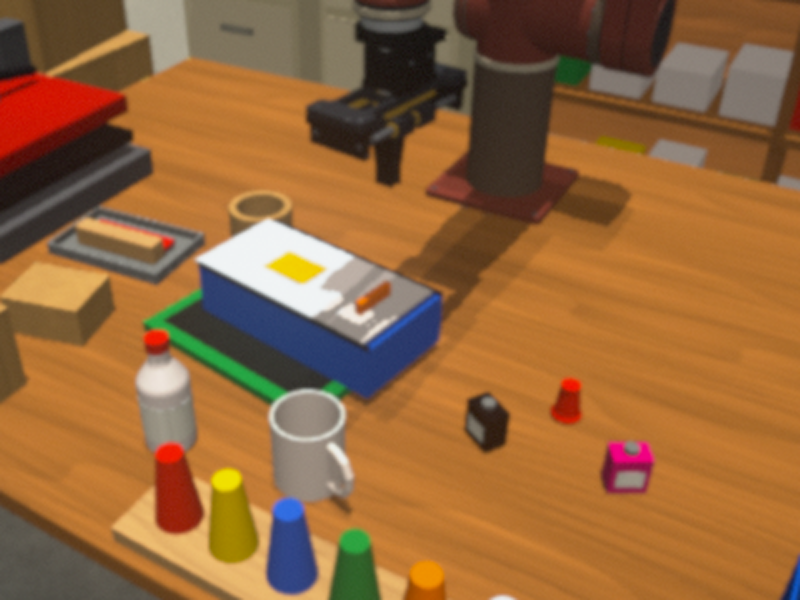

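The case lies on its back on the board, cover up; the orange rib is at (373,297) and a narrow blue strip shows at the foot end. The cartridges stand at (487,420) and (628,467). I'll move clear and measure the rib and the case.

```bash
python3 -m inch '[[0,0,-0.03,0,0,0],[0.02,0,-0.03,0,0,0],[0.035,0.015,0,0,0,0],[0.035,0.015,0,0,0,0],[0.035,0.015,0,0,0,0],[0.035,0.015,0,0,0,0],[0.035,0.015,0,0,0,0],[0.035,0.015,0,0,0,0],[0.035,0.015,0,0,0,0],[0.035,0.015,0,0,0,0],[0.035,0.015,0,0,0,0],[0,0,0,0,0,0],[0,0,0,0,0,0],[0,0,0,0,0,0]]' 50
cat > c.py <<'E'
from m import *
def meas(tag=None):
    d=img('top');W=cloud(d);hsv=cv2.cvtColor(d['color'],cv2.COLOR_RGB2HSV).astype(int);H,S,V=hsv[...,0],hsv[...,1],hsv[...,2]
    X,Y,Z=W[...,0],W[...,1],W[...,2]
    if tag: save(d,tag,(150,100,460,300),2.5)
    reg=lambda a,b,cc,e:(X>a)&(X<b)&(Y>cc)&(Y<e)
    def show(n,m):
        if m.sum()<20: print(n,'none',m.sum());return
        m=big(m);p,cc,s,a,z=rect(W,m);print(n,len(p),cc,s,round(a,1),z,cv2.boxPoints(cv2.minAreaRect(p[:,:2].astype(np.float32))).round(3).tolist())
    show('top',(Z>.07)&reg(.35,.72,-.45,.12))
    show('blue',(H>100)&(H<120)&(S>120)&(Z>.07)&reg(.35,.72,-.45,.12))
    show('cover',(S<60)&(V>60)&(Z>.08)&reg(.35,.72,-.6,.12))
    show('rib',(H>5)&(H<17)&(S>170)&(Z>.092)&reg(.35,.72,-.45,.12))
    show('magenta',(H>145)&(H<172)&(S>120)&(Z>.035)&reg(.3,.9,.15,.6))
    show('black',(V<60)&(Z>.035)&(Z<.065)&reg(.45,.75,.14,.32))
    return d,W,hsv
if __name__=='__main__':
    import sys;st();meas(sys.argv[1] if len(sys.argv)>1 else None)
E
python3 c.py top4
```

```text
time: 16.3
tool_pos: [0.7269, 0.37, 0.3331]
eef_rot: [-3.14, 0.002, 1.413]
contact_force: [-0.7, 0.3, 0.3]
grip_width: 0.0441
gripper_force: 0.0
{'time': 16.3, 'tool_pos': [0.7269, 0.37, 0.3331], 'eef_rot': [-3.1399, 0.0015, 1.4129], 'contact_force': [-0.6574, 0.2713, 0.2871], 'grip_width': 0.0441, 'gripper_force': 0.0}
top 4615 [ 0.5242 -0.0563] [0.3015 0.1515] 80.9 [0.09  0.07  0.113] [[0.4259999990463257, -0.19300000369548798], [0.574999988079071, -0.21699999272823334], [0.6230000257492065, 0.08100000023841858], [0.4729999899864197, 0.10499999672174454]]
blue 108 [0.5475 0.0887] [0.0068 0.1422] 80.8 [0.085 0.07  0.091] [[0.47699999809265137, 0.09700000286102295], [0.6169999837875366, 0.07400000095367432], [0.6179999709129333, 0.08100000023841858], [0.4779999852180481, 0.10400000214576721]]
cover 3919 [ 0.5232 -0.0606] [0.2928 0.1485] 80.9 [0.09  0.081 0.099] [[0.4269999861717224, -0.19300000369548798], [0.5730000138282776, -0.21699999272823334], [0.6200000047683716, 0.07199999690055847], [0.4729999899864197, 0.09600000083446503]]
rib none 4
magenta 66 [0.5316 0.296 ] [0.2279 0.0266] 51.8 [0.049 0.038 0.616] [[0.45100000500679016, 0.2150000035762787], [0.47200000286102295, 0.1979999989271164], [0.6119999885559082, 0.37700000405311584], [0.5920000076293945, 0.39399999380111694]]
black 91 [0.5968 0.2246] [0.0446 0.027 ] 56.7 [0.05  0.036 0.057] [[0.5730000138282776, 0.21299999952316284], [0.5960000157356262, 0.19900000095367432], [0.6200000047683716, 0.23600000143051147], [0.5979999899864197, 0.25099998712539673]]
```

View pics/top4.png

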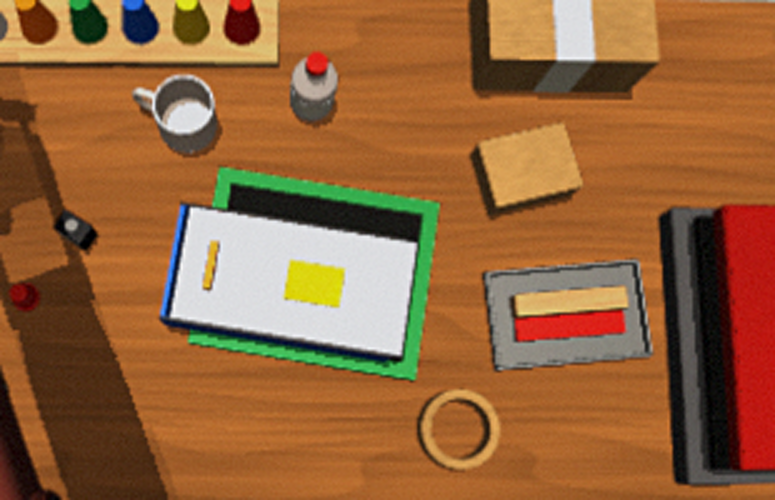

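The case is squarely on the board. A blue strip shows at the foot (170,265), the rib is at (211,266) and the cover is slightly open. Next, the rib's position.

```bash
cat > r.py <<'E'
from m import *
def rib(d=None):
    d=d or img('top');W=cloud(d);hsv=cv2.cvtColor(d['color'],cv2.COLOR_RGB2HSV).astype(int);H,S,V=hsv[...,0],hsv[...,1],hsv[...,2]
    X,Y,Z=W[...,0],W[...,1],W[...,2];a=(Z>.083)&(Z<.125)&(X>.35)&(X<.72)&(Y<.12)&(Y>-.45)&(S>90)&(V>120)
    m=a&(H<22)
    if m.sum()<8: print('few',m.sum());return
    m=big(m);v,u=np.nonzero(m);px=np.array([[u.mean(),v.mean()]])
    r=cv2.undistortPoints(px.reshape(1,1,2),np.array(d['intrinsics']),np.array([d['k1'],0,0,0.])).ravel()
    D=rot(d['attitude'])@[r[0],r[1],1];P=np.array(d['position']);t=(.108-P[2])/D[2]
    (c,s,ang)=cv2.minAreaRect(W[m][:,:2].astype(np.float32));print('rib n',m.sum(),'ray@.108',(P+t*D).round(4),'cloud',np.nanmedian(W[m],0).round(4),np.round(s,3),round(ang,1))
if __name__=='__main__': rib()
E
python3 r.py; python3 g.py .54 .044 .2 170.9
```

```text
rib n 5 ray@.108 [0.515  0.0478 0.108 ] cloud [0.5145 0.0488 0.1071] [0.003 0.012] 89.9
rotvec [  0.1   0.  -90. ] rot rows 13 | shift mm [ 133.2 -350.6  136.6] rows 10.0 | first-frame shift [-350.7 -133.3  136.1] t 16.4 q6 0.53
```

```bash
sed -i 's/(H<22)/(H<27)\&(Z>.095)/' r.py; python3 r.py
python3 -m inch '[[-0.035,-0.0133,0,0,0,0],[-0.035,-0.0133,0,0,0,0],[-0.035,-0.0133,0,0,0,0],[-0.035,-0.0133,0,0,0,0],[-0.035,-0.0133,0,0,0,0],[-0.035,-0.0133,0,0,0,0],[-0.035,-0.0133,0,0,0,0],[-0.035,-0.0133,0,0,0,0],[-0.035,-0.0133,0,0,0,0],[-0.035,-0.0133,0,0,0,0]]'
python3 -m inch '[[0,0,0,0,0,-6.9],[0,0,0,0,0,-6.9],[0,0,0,0,0,-6.9],[0,0,0,0,0,-6.9],[0,0,0,0,0,-6.9],[0,0,0,0,0,-6.9],[0,0,0,0,0,-6.9],[0,0,0,0,0,-6.9],[0,0,0,0,0,-6.9],[0,0,0,0,0,-6.9],[0,0,0,0,0,-6.9],[0,0,0,0,0,-7],[0,0,0,0,0,-7],[0,0,0.03,0,0,0],[0,0,0.03,0,0,0],[0,0,0.03,0,0,0],[0,0,0,0,0,0],[0,0,0,0,0,0]]'
python3 - <<'E'
from h import *
d=img('wrist');save(d,'w0',s=1.2);W=cloud(d);hsv=cv2.cvtColor(d['color'],cv2.COLOR_RGB2HSV).astype(int)
m=(W[...,2]>.098)&(W[...,2]<.118)&(hsv[...,1]>110);print(m.sum(),np.nanmedian(W[m],0),cv2.minAreaRect(W[m][:,:2].astype(np.float32)))
E
```

```text
rib n 67 ray@.108 [0.5381 0.0409 0.108 ] cloud [0.5367 0.0403 0.1084] [0.01  0.058] 80.5
time: 17.28
tool_pos: [0.5385, 0.0436, 0.3365]
eef_rot: [3.137, -0.0, 1.412]
contact_force: [0.3, -0.5, -0.2]
grip_width: 0.0437
gripper_force: 0.0
time: 18.78
tool_pos: [0.539, 0.0451, 0.2448]
eef_rot: [-3.141, -0.001, 2.981]
contact_force: [0.1, -0.2, 1.2]
grip_width: 0.0434
gripper_force: 0.0
695 [0.53649878 0.04289863 0.10691532] ((0.5393295884132385, 0.04248770326375961), (0.008952739648520947, 0.05984821170568466), 80.91227722167969)
```

View pics/w0.png

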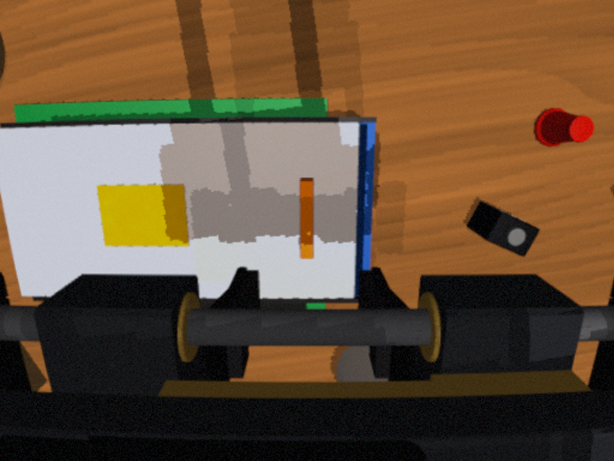

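The wrist view shows the rib at (307,218) between the finger lines, with a small gap at the foot. I'll descend, grip the rib and slide the cover open.

```bash
python3 -m inch '[[0,-0.003,0.035,0,0,0],[0,0,0.035,0,0,0],[0,0,0.03,0,0,0],[0,0,0.02,0,0,0],[0,0,0.012,0,0,0],[0,0,0.007,0,0,0],[0,0,0,0,0,0],[0,0,0,0,0,0]]'
python3 -m inch '[[0,0,0,0,0,0],[0,0,0,0,0,0],[0,0,0,0,0,0],[0,0,0,0,0,0],[0,0,0,0,0,0],[0,0,0,0,0,0]]' 0
python3 -m inch '[[0,-0.01,0,0,0,0],[0,-0.01,0,0,0,0],[0,-0.01,0,0,0,0],[0,-0.01,0,0,0,0],[0,-0.01,0,0,0,0],[0,-0.01,0,0,0,0],[0,-0.01,0,0,0,0],[0,-0.01,0,0,0,0],[0,-0.01,0,0,0,0],[0,-0.01,0,0,0,0]]'
```

```text
time: 19.5
tool_pos: [0.5417, 0.0425, 0.1076]
eef_rot: [3.141, 0.003, 2.982]
contact_force: [0.6, -0.1, 0.6]
grip_width: 0.0436
gripper_force: 0.0
time: 20.0
tool_pos: [0.5402, 0.0427, 0.1057]
eef_rot: [3.142, 0.0, 2.982]
contact_force: [-0.2, 0.9, 0.7]
grip_width: 0.0115
gripper_force: 0.0
time: 20.83
tool_pos: [0.5242, -0.0572, 0.1057]
eef_rot: [3.142, 0.0, 2.982]
contact_force: [1.5, 2.0, 1.6]
grip_width: 0.0095
gripper_force: 30.0
```

```bash
python3 -m inch '[[0,-0.01,0,0,0,0],[0,-0.01,0,0,0,0],[0,-0.01,0,0,0,0],[0,-0.01,0,0,0,0],[0,-0.01,0,0,0,0],[0,-0.01,0,0,0,0],[0,-0.01,0,0,0,0],[0,-0.01,0,0,0,0],[0,-0.005,0,0,0,0]]'
python3 -m inch '[[0,-0.002,0,0,0,0],[0,-0.002,0,0,0,0],[0,-0.002,0,0,0,0],[0,0,0,0,0,0]]'
```

```text
time: 21.58
tool_pos: [0.5107, -0.1415, 0.1057]
eef_rot: [-3.141, 0.001, 2.981]
contact_force: [2.9, 0.5, 3.1]
grip_width: 0.0098
gripper_force: 30.0
time: 21.92
tool_pos: [0.5099, -0.1462, 0.1057]
eef_rot: [-3.141, 0.0, 2.982]
contact_force: [3.3, -1.7, 1.6]
grip_width: 0.0094
gripper_force: 30.0
```

```bash
python3 -m inch '[[0,0,0,0,0,0],[0,0,0,0,0,0],[0,0,0,0,0,0],[0,0,-0.02,0,0,0],[0,0,-0.03,0,0,0],[0,0,-0.04,0,0,0],[0,0,-0.04,0,0,0],[0,0,-0.02,0,0,0]]' 60
python3 g.py .597 .2246 .25 57
```

```text
time: 22.58
tool_pos: [0.5109, -0.1463, 0.2604]
eef_rot: [-3.14, 0.005, 2.982]
contact_force: [0.6, -0.6, 0.5]
grip_width: 0.0497
gripper_force: 0.0
rotvec [  0.2   0.3 113.9] rot rows 17 | shift mm [ 358.  -129.8   10.4] rows 9.5 | first-frame shift [-26.1 379.9  10. ] t 22.6 q6 -1.84
```

```bash
python3 -m inch '[[-0.0026,0.038,0,0,0,0],[-0.0026,0.038,0,0,0,0],[-0.0026,0.038,0,0,0,0],[-0.0026,0.038,0,0,0,0],[-0.0026,0.038,0,0,0,0],[-0.0026,0.038,0,0,0,0],[-0.0026,0.038,0,0,0,0],[-0.0026,0.038,0,0,0,0],[-0.0026,0.038,0,0,0,0],[-0.0026,0.038,0,0,0,0]]'
python3 -m inch '[[0,0,0,0,0,6.7],[0,0,0,0,0,6.7],[0,0,0,0,0,6.7],[0,0,0,0,0,6.7],[0,0,0,0,0,6.7],[0,0,0,0,0,6.7],[0,0,0,0,0,6.7],[0,0,0,0,0,6.7],[0,0,0,0,0,6.7],[0,0,0,0,0,6.7],[0,0,0,0,0,6.7],[0,0,0,0,0,6.7],[0,0,0,0,0,6.7],[0,0,0,0,0,6.7],[0,0,0,0,0,6.7],[0,0,0,0,0,6.7],[0,0,0,0,0,6.7],[0,0,0,0,0,0],[0,0,0,0,0,0]]'
python3 c.py top5
python3 - <<'E'
from h import *
st();d=img('wrist');save(d,'w1',s=1.2);W=cloud(d);np.savez('/tmp/w',W=W,c=d['color'])
E
```

```text
time: 23.42
tool_pos: [0.5954, 0.227, 0.2548]
eef_rot: [-3.141, -0.001, 2.982]
contact_force: [0.1, -2.0, 0.6]
grip_width: 0.0523
gripper_force: 0.0
time: 25.0
tool_pos: [0.5954, 0.2251, 0.2549]
eef_rot: [-3.141, 0.001, 0.998]
contact_force: [0.0, -0.6, -0.2]
grip_width: 0.0522
gripper_force: 0.0
{'time': 25.0, 'tool_pos': [0.5954, 0.2251, 0.2549], 'eef_rot': [-3.1407, 0.0012, 0.9976], 'contact_force': [0.0394, -0.5635, -0.1841], 'grip_width': 0.0522, 'gripper_force': 0.0}
top 4716 [ 0.5086 -0.1512] [0.4938 0.1512] 80.7 [0.091 0.07  0.116] [[0.39399999380111694, -0.382999986410141], [0.5440000295639038, -0.40700000524520874], [0.6230000257492065, 0.07999999821186066], [0.4740000069141388, 0.10499999672174454]]
blue 190 [0.5826 0.0176] [0.1169 0.2453] 26.8 [0.084 0.07  0.092] [[0.4749999940395355, 0.10100000351667404], [0.5860000252723694, -0.11800000071525574], [0.6899999976158142, -0.06599999964237213], [0.5789999961853027, 0.15299999713897705]]
cover 3798 [ 0.4917 -0.2523] [0.2888 0.1491] 80.7 [0.091 0.082 0.1  ] [[0.39500001072883606, -0.382999986410141], [0.5419999957084656, -0.4
[... 301 characters left out ...]
0.37700000405311584, 0.11699999868869781]]
magenta 52 [0.5498 0.3458] [0.1421 0.0212] 59.1 [0.049 0.036 0.357] [[0.5040000081062317, 0.28999999165534973], [0.5220000147819519, 0.27900001406669617], [0.5950000286102295, 0.4009999930858612], [0.5770000219345093, 0.41200000047683716]]
black 100 [0.5971 0.2231] [0.0425 0.0298] 56.8 [0.05  0.037 0.058] [[0.5730000138282776, 0.21400000154972076], [0.5979999899864197, 0.19699999690055847], [0.6209999918937683, 0.2329999953508377], [0.5960000157356262, 0.24899999797344208]]
{'time': 25.05, 'tool_pos': [0.5955, 0.2251, 0.255], 'eef_rot': [-3.1408, 0.0009, 0.9977], 'contact_force': [-0.8848, 0.4773, 0.0657], 'grip_width': 0.0524, 'gripper_force': 0.0}
```

View pics/top5.png

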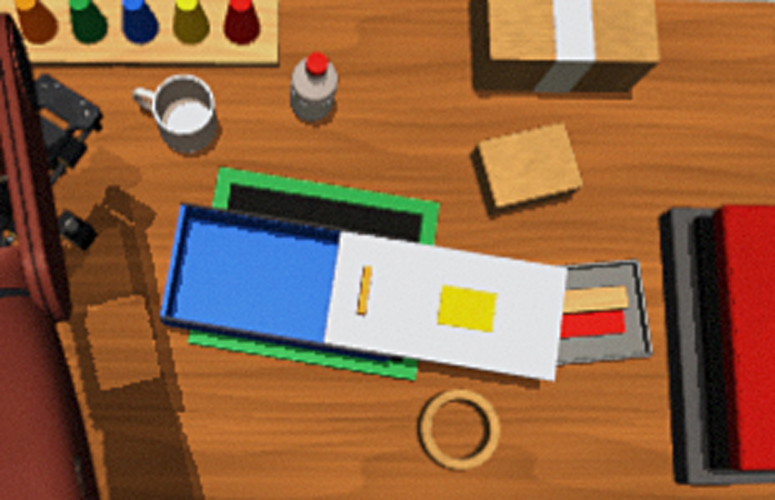

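View pics/w1.png

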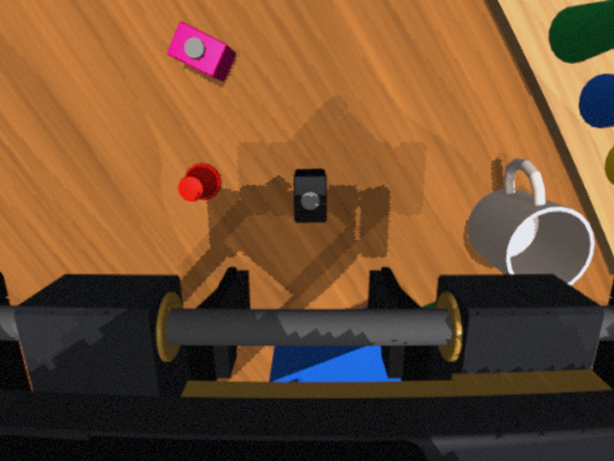

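The cover is open about 200 mm and the case hasn't moved: cavity bared at crop (255,270), rib at (364,290). In the wrist view the black cartridge at (310,195) is lined up, and magenta is at (202,50).

```bash
cat > k.py <<'E'
from m import *
import sys
def cart(d):
    W=cloud(d);hsv=cv2.cvtColor(d['color'],cv2.COLOR_RGB2HSV).astype(int);H,S,V=hsv[...,0],hsv[...,1],hsv[...,2]
    X,Y,Z=W[...,0],W[...,1],W[...,2];a=(Z>.044)&(Z<.054)&(Y>.13)
    for n,m in(('black',a&(V<60)),('magenta',a&(H>145)&(H<172)&(S>120))):
        if m.sum()<15: print(n,'none');continue
        m=big(m);p=W[m][:,:2].astype(np.float32);c,s,g=cv2.minAreaRect(p)
        b=cv2.boxPoints((c,s,g));e=b[1]-b[0];f=b[2]-b[1];l=e if np.hypot(*e)>np.hypot(*f) else f
        print(n,m.sum(),np.round(c,4),np.round(s,4),'long axis deg',round(float(np.degrees(np.arctan2(l[1],l[0]))%180),1))
if __name__=='__main__': cart(img('wrist'))
E
python3 k.py;python3 g.py .597 .2235 .037 57
```

```text
black 848 [0.5974 0.2254] [0.0438 0.0287] long axis deg 57.7
magenta 1089 [0.5871 0.3846] [0.0296 0.0441] long axis deg 119.3
rotvec [-0.   0.   0.1] rot rows 1 | shift mm [ -0.6   1.9 218.3] rows 5.5 | first-frame shift [ -0.5   2.  218.3] t 25.1 q6 0.81
```

```bash
python3 -m inch '[[0.0007,0.0013,0.038,0,0,-0.7],[0,0,0.038,0,0,0],[0,0,0.038,0,0,0],[0,0,0.038,0,0,0],[0,0,0.028,0,0,0],[0,0,0.018,0,0,0],[0,0,0.012,0,0,0],[0,0,0.008,0,0,0],[0,0,0,0,0,0],[0,0,0,0,0,0]]'
python3 -m inch '[[0,0,0,0,0,0],[0,0,0,0,0,0],[0,0,0,0,0,0],[0,0,0,0,0,0],[0,0,0,0,0,0],[0,0,0,0,0,0]]' 0
python3 -m inch '[[0,0,-0.02,0,0,0],[0,0,-0.03,0,0,0],[0,0,-0.03,0,0,0],[0,0,-0.03,0,0,0],[0,0,-0.03,0,0,0],[0,0,0,0,0,0],[0,0,0,0,0,0]]'
python3 g.py .5247 -.0556 .18 80.9
```

```text
time: 25.98
tool_pos: [0.5981, 0.2252, 0.0384]
eef_rot: [3.141, -0.001, 1.007]
contact_force: [0.2, 1.3, 0.5]
grip_width: 0.0522
gripper_force: 0.0
time: 26.48
tool_pos: [0.5979, 0.2251, 0.0384]
eef_rot: [3.141, -0.001, 1.006]
contact_force: [-0.9, 0.1, 4.0]
grip_width: 0.03
gripper_force: 30.0
time: 27.07
tool_pos: [0.5989, 0.2254, 0.1802]
eef_rot: [3.138, -0.004, 1.006]
contact_force: [-0.3, -0.0, -1.9]
grip_width: 0.0295
gripper_force: 30.0
rotvec [  0.2  -0.2 -23.3] rot rows 4 | shift mm [-2.892e+02 -2.880e+01  2.000e-01] rows 7.3 | first-frame shift [-277.1   87.7   -0.5] t 27.1 q6 0.8
```

```bash
python3 -m inch '[[0,0,0,0,0,-5.8],[0,0,0,0,0,-5.8],[0,0,0,0,0,-5.8],[0,0,0,0,0,-5.8],[-0.029,-0.0029,0,0,0,0],[-0.029,-0.0029,0,0,0,0],[-0.029,-0.0029,0,0,0,0],[-0.029,-0.0029,0,0,0,0],[-0.029,-0.0029,0,0,0,0],[-0.029,-0.0029,0,0,0,0],[-0.029,-0.0029,0,0,0,0],[-0.029,-0.0029,0,0,0,0],[-0.029,-0.0029,0,0,0,0],[-0.029,-0.0029,0,0,0,0],[0,0,0,0,0,0],[0,0,0,0,0,0]]'
python3 g.py .5247 -.0556 .0585 80.9
```

```text
time: 28.4
tool_pos: [0.5212, -0.0576, 0.1757]
eef_rot: [-3.138, -0.0, 1.408]
contact_force: [0.5, 0.5, -1.9]
grip_width: 0.0297
gripper_force: 30.0
rotvec [-0.2 -0.  -0.2] rot rows 1 | shift mm [  2.6   3.1 117.2] rows 2.9 | first-frame shift [  2.5   3.5 117.2] t 28.4 q6 -0.1
```

```bash
python3 -m inch '[[0.0025,0.0035,0,0,0,0],[0,0,0.03,0,0,0],[0,0,0.03,0,0,0],[0,0,0.03,0,0,0],[0,0,0.014,0,0,0],[0,0,0.008,0,0,0],[0,0,0.003,0,0,0],[0,0,0,0,0,0],[0,0,0,0,0,0]]'
python3 g.py .5247 -.0556 .0585 80.9
```

```text
time: 29.15
tool_pos: [0.5276, -0.0545, 0.0636]
eef_rot: [3.14, 0.0, 1.412]
contact_force: [0.3, -0.5, -0.7]
grip_width: 0.0298
gripper_force: 30.0
rotvec [ 0.1  0.  -0. ] rot rows 1 | shift mm [-1.6 -2.7  5.1] rows 0.1 | first-frame shift [-1.6 -2.7  5.1] t 29.1 q6 -0.09
```

```bash
python3 -m inch '[[0,0,0.003,0,0,0],[0,0,0,0,0,0],[0,0,0,0,0,0]]'; python3 -m inch '[[0,0,0.002,0,0,0],[0,0,0,0,0,0],[0,0,0,0,0,0]]'
```

```text
time: 29.4
tool_pos: [0.527, -0.0549, 0.0603]
eef_rot: [3.14, 0.0, 1.411]
contact_force: [-0.5, -0.4, -0.5]
grip_width: 0.0294
gripper_force: 30.0
time: 29.65
tool_pos: [0.5274, -0.0551, 0.0584]
eef_rot: [3.14, 0.0, 1.411]
contact_force: [2.2, -0.2, 4.1]
grip_width: 0.0297
gripper_force: 30.0
```

Contact with the floor. Release, lift, and go to magenta (0.587, 0.3846; long axis 119°, so yaw 119).

```bash
python3 -m inch '[[0,0,0,0,0,0],[0,0,0,0,0,0],[0,0,0,0,0,0],[0,0,0,0,0,0],[0,0,-0.02,0,0,0],[0,0,-0.03,0,0,0],[0,0,-0.04,0,0,0],[0,0,-0.04,0,0,0],[0,0,-0.04,0,0,0],[0,0,-0.02,0,0,0],[0,0,0,0,0,0]]' 60
python3 g.py .587 .3846 .25 119.3
```

```text
time: 30.57
tool_pos: [0.5295, -0.0555, 0.2543]
eef_rot: [3.131, 0.001, 1.411]
contact_force: [0.5, 0.4, -0.5]
grip_width: 0.0521
gripper_force: 0.0
rotvec [  0.6   0.3 -38.5] rot rows 6 | shift mm [355.7 265.5   4.3] rows 11.1 | first-frame shift [443.7 -13.3   3.7] t 30.6 q6 -0.09
```

```bash
python3 -m inch '[[0.036,-0.0011,0,0,0,0],[0.036,-0.0011,0,0,0,0],[0.036,-0.0011,0,0,0,0],[0.036,-0.0011,0,0,0,0],[0.036,-0.0011,0,0,0,0],[0.036,-0.0011,0,0,0,0],[0.036,-0.0011,0,0,0,0],[0.036,-0.0011,0,0,0,0],[0.036,-0.0011,0,0,0,0],[0.036,-0.0011,0,0,0,0],[0.036,-0.0011,0,0,0,0],[0.036,-0.0011,0,0,0,0],[0,0,0,0,0,-6.4],[0,0,0,0,0,-6.4],[0,0,0,0,0,-6.4],[0,0,0,0,0,-6.4],[0,0,0,0,0,-6.4],[0,0,0,0,0,-6.4],[0,0,0,0,0,0],[0,0,0,0,0,0]]'
python3 k.py;python3 g.py .587 .3846 .037 119.3; python3 c.py | grep -v magenta
```

```text
time: 32.23
tool_pos: [0.5817, 0.3736, 0.2461]
eef_rot: [-3.14, -0.0, 2.078]
contact_force: [-0.1, 0.6, 0.3]
grip_width: 0.0521
gripper_force: 0.0
black 163 [0.8694 0.4403] [0.0314 0.0081] long axis deg 57.2
magenta 869 [0.5909 0.3572] [0.0292 0.0435] long axis deg 125.0
rotvec [-0.1 -0.  -0.3] rot rows 1 | shift mm [  7.    9.9 209.4] rows 5.2 | first-frame shift [  7.1  10.2 209.4] t 32.3 q6 -0.05
{'time': 32.2833, 'tool_pos': [0.5818, 0.3736, 0.2464], 'eef_rot': [-3.14, -0.0001, 2.0776], 'contact_force': [-0.5501, -0.271, -0.0427], 'grip_width': 0.0522, 'gripper_force': 0.0}
top 4719 [ 0.509  -0.1513] [0.4936 0.1516] 80.8 [0.09  0.07  0.115] [[0.39500001072883606, -0.382999986410141], [0.5440000295639038, -0.40700000524520874], [0.6230000257492065, 0.07999999821186066], [0.4740000069141388, 0.10400000214576721]]
blue 165 [0.536  0.0157] [0.1539 0.1432] 80.9 [0.084 0.07  0.093] [[0.453000009059906, -0.04899999871850014], [0.5950000286102295, -0.07199999690055847], [0.6190000176429749, 0.07999999821186066], [0.47699999809265137, 0.10300000011920929]]
cover 3790 [ 0.4923 -0.2521] [0.2887 0.1471] 81.1 [0.091 0.083 0.1  ] [[0.3970000147819519, -0.382999986410141], [0.5429999828338623, -0.4059999883174896], [0.5870000123977661, -0.12099999934434891], [0.44200000166893005, -0.09799999743700027]]
rib none 6
black none 0
```

Magenta has been knocked aside and is now at (0.591, 0.357), long axis 125°. I'll retarget.

```bash
python3 g.py .591 .3573 .15 125
```

```text
rotvec [-0.1 -0.  -5.9] rot rows 1 | shift mm [-18.6  -2.   96.7] rows 2.5 | first-frame shift [-18.7   0.1  96.7] t 32.3 q6 -0.05
```

```bash
python3 -m inch '[[-0.0187,0,0,0,0,0],[0,0,0,0,0,-5.9],[0,0,0.03,0,0,0],[0,0,0.03,0,0,0],[0,0,0.035,0,0,0],[0,0,0,0,0,0],[0,0,0,0,0,0]]'; python3 k.py; python3 g.py .591 .3573 .037 125
```

```text
time: 32.92
tool_pos: [0.5895, 0.3566, 0.1498]
eef_rot: [-3.136, -0.001, 2.183]
contact_force: [-1.0, 0.4, 0.9]
grip_width: 0.0521
gripper_force: 0.0
black none
magenta 1640 [0.5909 0.3573] [0.0289 0.0437] long axis deg 124.4
rotvec [-0.  -0.   0.1] rot rows 1 | shift mm [  0.   -0.3 115.9] rows 2.9 | first-frame shift [ -0.   -0.2 115.9] t 33.0 q6 -0.18
```

```bash
python3 -m inch '[[0,0,0.035,0,0,0.6],[0,0,0.035,0,0,0],[0,0,0.02,0,0,0],[0,0,0.012,0,0,0],[0,0,0.008,0,0,0],[0,0,0.002,0,0,0],[0,0,0,0,0,0],[0,0,0,0,0,0]]'
python3 -m inch '[[0,0,0,0,0,0],[0,0,0,0,0,0],[0,0,0,0,0,0],[0,0,0,0,0,0],[0,0,0,0,0,0],[0,0,0,0,0,0]]' 0
python3 -m inch '[[0,0,-0.02,0,0,0],[0,0,-0.03,0,0,0],[0,0,-0.03,0,0,0],[0,0,-0.03,0,0,0],[0,0,-0.03,0,0,0],[0,0,0,0,0,0],[0,0,0,0,0,0]]'
python3 g.py .5366 .0185 .18 80.9
```

```text
time: 33.63
tool_pos: [0.5929, 0.3582, 0.043]
eef_rot: [3.138, 0.001, 2.174]
contact_force: [-0.0, 0.5, 1.1]
grip_width: 0.0523
gripper_force: 0.0
time: 34.13
tool_pos: [0.5915, 0.3576, 0.0409]
eef_rot: [3.141, 0.0, 2.174]
contact_force: [-0.2, -0.4, 2.0]
grip_width: 0.0297
gripper_force: 30.0
time: 34.72
tool_pos: [0.5928, 0.3582, 0.1835]
eef_rot: [3.137, 0.001, 2.174]
contact_force: [-0.3, -0.3, -1.1]
grip_width: 0.0299
gripper_force: 30.0
rotvec [ 0.3 -0.1 43.6] rot rows 7 | shift mm [-344.3   -1.7    3.5] rows 8.6 | first-frame shift [-247.9 -238.9    2.5] t 34.7 q6 -0.17
```

```bash
python3 -m inch '[[0,0,0,0,0,6.2],[0,0,0,0,0,6.2],[0,0,0,0,0,6.2],[0,0,0,0,0,6.2],[0,0,0,0,0,6.2],[0,0,0,0,0,6.2],[0,0,0,0,0,6.3],[-0.031,0,0,0,0,0],[-0.031,0,0,0,0,0],[-0.031,0,0,0,0,0],[-0.031,0,0,0,0,0],[-0.031,0,0,0,0,0],[-0.031,0,0,0,0,0],[-0.031,0,0,0,0,0],[-0.031,0,0,0,0,0],[-0.031,0,0,0,0,0],[-0.031,0,0,0,0,0],[-0.031,0,0,0,0,0],[0,0,0,0,0,0],[0,0,0,0,0,0]]'
python3 g.py .5366 .0185 .061 80.9
```

```text
time: 36.38
tool_pos: [0.537, 0.0194, 0.1786]
eef_rot: [-3.138, -0.0, 1.411]
contact_force: [-0.4, 0.7, -1.1]
grip_width: 0.0296
gripper_force: 30.0
rotvec [-0.2 -0.  -0. ] rot rows 1 | shift mm [ -1.   -0.2 117.6] rows 2.9 | first-frame shift [ -1.    0.2 117.6] t 36.4 q6 0.05
```

```bash
python3 -m inch '[[-0.001,0,0.03,0,0,0],[0,0,0.03,0,0,0],[0,0,0.03,0,0,0],[0,0,0.014,0,0,0],[0,0,0.008,0,0,0],[0,0,0.002,0,0,0],[0,0,0,0,0,0],[0,0,0,0,0,0],[0,0,0,0,0,0]]'
python3 g.py .5366 .0185 .061 80.9
```

```text
time: 37.13
tool_pos: [0.5394, 0.0198, 0.068]
eef_rot: [3.139, -0.0, 1.415]
contact_force: [0.4, -0.1, -1.0]
grip_width: 0.0296
gripper_force: 30.0
rotvec [ 0.2 -0.   0.2] rot rows 1 | shift mm [-1.7 -2.5  7. ] rows 0.2 | first-frame shift [-1.7 -2.6  7. ] t 37.1 q6 0.05
```

```bash
python3 -m inch '[[0,0,0.003,0,0,0],[0,0,0.002,0,0,0],[0,0,0,0,0,0],[0,0,0,0,0,0]]'; python3 -m inch '[[0,0,0.002,0,0,0],[0,0,0,0,0,0],[0,0,0,0,0,0]]'
```

```text
time: 37.47
tool_pos: [0.538, 0.0196, 0.0616]
eef_rot: [-3.142, 0.0, 1.414]
contact_force: [0.2, 0.3, -0.8]
grip_width: 0.0296
gripper_force: 30.0
time: 37.72
tool_pos: [0.5384, 0.0196, 0.0608]
eef_rot: [3.141, 0.0, 1.414]
contact_force: [-4.8, -0.3, 8.7]
grip_width: 0.0297
gripper_force: 30.0
```

```bash
python3 -m inch '[[0,0,0,0,0,0],[0,0,0,0,0,0],[0,0,0,0,0,0],[0,0,0,0,0,0],[0,0,-0.02,0,0,0],[0,0,-0.03,0,0,0],[0,0,-0.04,0,0,0],[0,0,-0.04,0,0,0],[0,0,-0.04,0,0,0],[0,0,-0.02,0,0,0],[0,0,0,0,0,0]]' 60
python3 -m inch '[[0,0,0,0,0,-6.9],[0,0,0,0,0,-6.9],[0,0,0,0,0,-6.9],[0,0,0,0,0,-6.9],[0,0,0,0,0,-6.9],[0,0,0,0,0,-6.9],[0,0,0,0,0,-6.9],[0,0,0,0,0,-6.9],[0,0,0,0,0,-6.9],[0,0,0,0,0,-6.9],[0,0,0,0,0,-6.9],[0,0,0,0,0,-7],[0,0,0,0,0,-7],[0,0,0,0,0,0],[0,0,0,0,0,0]]'
python3 - <<'E'
from h import *
d=img('wrist');save(d,'w2',s=1.2);W=cloud(d);hsv=cv2.cvtColor(d['color'],cv2.COLOR_RGB2HSV).astype(int)
m=(W[...,2]>.1)&(W[...,2]<.118)&(hsv[...,1]>110);print(m.sum(),cv2.minAreaRect(W[m][:,:2].astype(np.float32)) if m.sum()>10 else '')
b=(W[...,0]>.47)&(W[...,0]<.62)&(W[...,1]<.08)&(W[...,1]>-.1)
print('max z in cavity',np.nanpercentile(W[...,2][b],99.5))
E
python3 r.py
```

```text
time: 38.63
tool_pos: [0.5413, 0.0193, 0.2563]
eef_rot: [3.131, -0.001, 1.415]
contact_force: [0.5, -0.5, -0.0]
grip_width: 0.0525
gripper_force: 0.0
time: 39.88
tool_pos: [0.5376, 0.0197, 0.2484]
eef_rot: [-3.142, -0.002, 2.98]
contact_force: [0.3, -0.3, -0.5]
grip_width: 0.0521
gripper_force: 0.0
831 ((0.5091537833213806, -0.14610756933689117), (0.01110109407454729, 0.05959867313504219), 80.91421508789062)
max z in cavity 0.35334052941443084
rib n 68 ray@.108 [ 0.5084 -0.1478  0.108 ] cloud [ 0.5084 -0.1471  0.1083] [0.01  0.059] 81.4
```

View pics/w2.png

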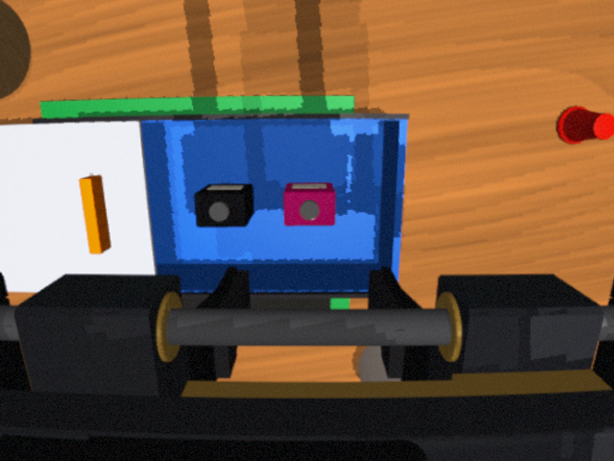

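Both cartridges stand upright inside, black at (225,205) and magenta at (310,205); the rib is at (95,215). Now I'll grip the rib and close the cover.

```bash
python3 g.py .5093 -.1465 .105 170.9
python3 -m inch '[[0,-0.034,0,0,0,0],[0,-0.034,0,0,0,0],[0,-0.034,0,0,0,0],[0,-0.034,0,0,0,0],[0.002,-0.032,0,0,0,0],[0,0,0,0,0,0],[0,0,0.03,0,0,0],[0,0,0.03,0,0,0],[0,0,0,0,0,0],[0,0,0,0,0,0]]'
python3 g.py .5093 -.1465 .105 170.9
```

```text
rotvec [-0.  -0.1 -0.2] rot rows 1 | shift mm [   1.9 -168.6  143.8] rows 5.5 | first-frame shift [   1.3 -168.6  143.8] t 40.0 q6 -1.52
time: 40.82
tool_pos: [0.5084, -0.1449, 0.188]
eef_rot: [3.14, -0.004, 2.982]
contact_force: [0.8, -0.4, 0.5]
grip_width: 0.0523
gripper_force: 0.0
rotvec [ 0.1 -0.3 -0. ] rot rows 1 | shift mm [-1.2 -1.4 83. ] rows 2.1 | first-frame shift [-1.5 -1.5 83. ] t 40.8 q6 -1.84
```

```bash
python3 -m inch '[[0,-0.001,0.03,0,0,0],[0,0,0.025,0,0,0],[0,0,0.015,0,0,0],[0,0,0.01,0,0,0],[0,0,0.003,0,0,0],[0,0,0,0,0,0],[0,0,0,0,0,0]]'
python3 -m inch '[[0,0,0,0,0,0],[0,0,0,0,0,0],[0,0,0,0,0,0],[0,0,0,0,0,0],[0,0,0,0,0,0],[0,0,0,0,0,0],[0,0,0,0,0,0]]' 0
python3 -m inch '[[0,0.005,0,0,0,0],[0,0.01,0,0,0,0],[0,0.01,0,0,0,0],[0,0.01,0,0,0,0],[0,0.01,0,0,0,0],[0,0.01,0,0,0,0],[0,0.01,0,0,0,0],[0,0.01,0,0,0,0],[0,0.01,0,0,0,0],[0,0.01,0,0,0,0]]'
python3 -m inch '[[0,0.01,0,0,0,0],[0,0.01,0,0,0,0],[0,0.01,0,0,0,0],[0,0.01,0,0,0,0],[0,0.01,0,0,0,0],[0,0.01,0,0,0,0],[0,0.01,0,0,0,0],[0,0.01,0,0,0,0],[0,0.01,0,0,0,0],[0,0.003,0,0,0,0],[0,0,0,0,0,0],[0,0,0,0,0,0]]'
python3 g.py .5421 .053 .105 170.9
```

```text
time: 41.4
tool_pos: [0.5107, -0.1473, 0.1083]
eef_rot: [-3.141, 0.002, 2.984]
contact_force: [-0.1, 0.5, 0.4]
grip_width: 0.0528
gripper_force: 0.0
time: 41.98
tool_pos: [0.5095, -0.1469, 0.1066]
eef_rot: [3.142, -0.0, 2.983]
contact_force: [-0.1, -0.2, -0.2]
grip_width: 0.0134
gripper_force: 0.0
time: 42.82
tool_pos: [0.5247, -0.052, 0.1066]
eef_rot: [-3.142, 0.0, 2.984]
contact_force: [1.1, -3.1, -0.7]
grip_width: 0.0094
gripper_force: 30.0
time: 43.82
tool_pos: [0.5391, 0.0395, 0.1065]
eef_rot: [3.141, -0.0, 2.984]
contact_force: [1.4, 1.1, 0.6]
grip_width: 0.0097
gripper_force: 30.0
rotvec [ 0.  -0.   0.1] rot rows 1 | shift mm [-0.8 13.8  1.5] rows 0.3 | first-frame shift [-0.9 13.8  1.6] t 43.8 q6 -1.49
```

Remaining about 13–14 mm; creep while watching the force.

```bash
python3 -m inch '[[0,0.003,0,0,0,0],[0,0.003,0,0,0,0],[0,0.003,0,0,0,0],[0,0.001,0,0,0,0],[0,0,0,0,0,0]]'
for i in 1 ; do python3 -m inch '[[0,0.001,0,0,0,0],[0,0.001,0,0,0,0],[0,0,0,0,0,0]]';done
python3 -m inch '[[0,0.001,0,0,0,0],[0,0,0,0,0,0]]'
python3 -m inch '[[0,0.001,0,0,0,0],[0,0,0,0,0,0]]'
```

```text
time: 44.23
tool_pos: [0.5406, 0.0488, 0.1066]
eef_rot: [3.141, -0.0, 2.984]
contact_force: [-0.0, 0.3, 1.3]
grip_width: 0.0096
gripper_force: 30.0
time: 44.48
tool_pos: [0.5409, 0.0507, 0.1065]
eef_rot: [3.142, -0.0, 2.983]
contact_force: [-0.9, -1.2, 3.1]
grip_width: 0.0098
gripper_force: 30.0
time: 44.65
tool_pos: [0.5411, 0.0517, 0.1065]
eef_rot: [3.142, -0.0, 2.984]
contact_force: [-1.4, -0.5, 2.3]
grip_width: 0.0094
gripper_force: 30.0
time: 44.82
tool_pos: [0.5412, 0.0527, 0.1066]
eef_rot: [3.142, -0.0, 2.984]
contact_force: [-1.1, -1.6, 3.2]
grip_width: 0.0095
gripper_force: 30.0
```

```bash
python3 -m inch '[[0,0.001,0,0,0,0],[0,0.001,0,0,0,0],[0,0,0,0,0,0]]'
python3 -m inch '[[0,0.001,0,0,0,0],[0,0.001,0,0,0,0],[0,0,0,0,0,0]]'
python3 -m inch '[[0,0,0,0,0,0],[0,0,0,0,0,0],[0,0,0,0,0,0],[0,0,-0.02,0,0,0],[0,0,-0.03,0,0,0],[0,0,-0.04,0,0,0],[0,0,-0.04,0,0,0],[0,0,-0.01,0,0,0],[0,0,0,0,0,0],[0,0,0,0,0,0]]' 60
python3 - <<'E'
from h import *
d=img('wrist');save(d,'w3',(100,60,420,260),2.4);W=cloud(d);hsv=cv2.cvtColor(d['color'],cv2.COLOR_RGB2HSV).astype(int)
m=(W[...,2]>.1)&(W[...,2]<.118)&(hsv[...,1]>110);print(m.sum(),cv2.minAreaRect(W[m][:,:2].astype(np.float32)))
u=np.array([-.159,-.987]);F=np.array([.5485,.0925]);s=(W[...,:2]-F)@u;t=(W[...,:2]-F)@[.987,-.159]
for nm,m in(('cover',(hsv[...,1]<70)&(W[...,2]>.083)&(W[...,2]<.1)&(s<.05)),('blue',(hsv[...,0]>100)&(hsv[...,0]<120)&(hsv[...,1]>120)&(W[...,2]>.08)&(W[...,2]<.1)&(abs(t)<.06)&(s<.03))):
    print(nm,m.sum(),np.nanpercentile(s[m],[1,50,99]).round(4) if m.sum() else '')
E
```

```text
time: 45.07
tool_pos: [0.5416, 0.0548, 0.1065]
eef_rot: [3.141, -0.0, 2.984]
contact_force: [-2.2, -0.7, 2.5]
grip_width: 0.0099
gripper_force: 30.0
time: 45.32
tool_pos: [0.5421, 0.0561, 0.1066]
eef_rot: [-3.141, 0.0, 2.983]
contact_force: [-1.6, -4.8, 2.0]
grip_width: 0.0098
gripper_force: 30.0
time: 46.15
tool_pos: [0.5423, 0.0568, 0.247]
eef_rot: [3.141, 0.002, 2.984]
contact_force: [-0.4, -0.2, -0.5]
grip_width: 0.0524
gripper_force: 0.0
697 ((0.5411352515220642, 0.0553528368473053), (0.009134571999311447, 0.05970600247383118), 81.1904296875)
cover 7549 [-0.0015  0.0217  0.0496]
blue 0
```

View pics/w3.png

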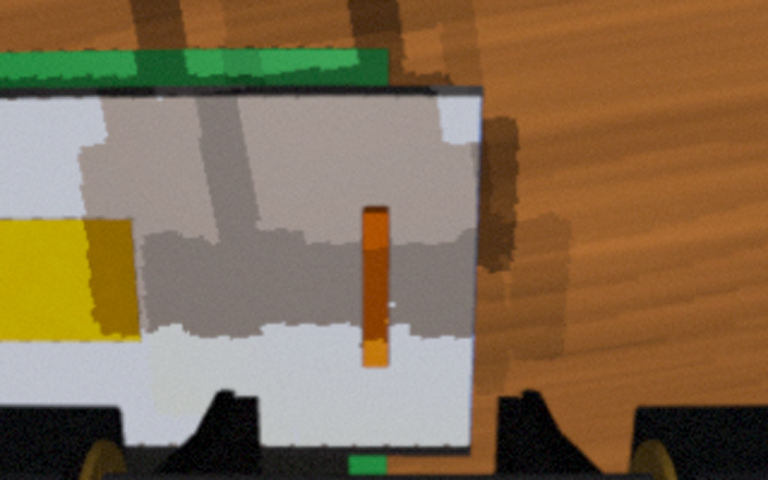

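The cover reaches the foot edge (475,270), with the rib about 40 mm from it and no blue gap, and the last push met the stop at about 5 N. I'll retreat and check everything.

```bash
python3 -m inch '[[0,0,-0.035,0,0,0],[0,0,-0.035,0,0,0],[0,0,-0.035,0,0,0],[0,0.035,0,0,0,0],[0,0.035,0,0,0,0],[0,0.035,0,0,0,0],[0,0.035,0,0,0,0],[0,0.035,0,0,0,0],[0,0.035,0,0,0,0],[0,0.035,0,0,0,0],[0,0.035,0,0,0,0],[0,0.035,0,0,0,0],[0,0,0,0,0,0],[0,0,0,0,0,0],[0,0,0,0,0,0]]'
python3 c.py top6; python3 r.py
```

```text
time: 47.45
tool_pos: [0.5909, 0.3672, 0.3487]
eef_rot: [-3.139, -0.003, 2.984]
contact_force: [0.7, 0.2, -0.1]
grip_width: 0.052
gripper_force: 0.0
{'time': 47.45, 'tool_pos': [0.5909, 0.3672, 0.3487], 'eef_rot': [-3.1388, -0.0033, 2.984], 'contact_force': [0.6718, 0.2011, -0.118], 'grip_width': 0.052, 'gripper_force': 0.0}
top 4508 [ 0.5254 -0.0501] [0.2915 0.1519] 80.7 [0.09  0.071 0.115] [[0.4269999861717224, -0.18199999630451202], [0.5770000219345093, -0.20600000023841858], [0.6240000128746033, 0.08100000023841858], [0.4740000069141388, 0.10599999874830246]]
blue none 12
cover 3914 [ 0.5248 -0.0498] [0.2906 0.149 ] 80.7 [0.09 0.08 0.1 ] [[0.42800000309944153, -0.1809999942779541], [0.574999988079071, -0.20499999821186066], [0.621999979019165, 0.0820000022649765], [0.4749999940395355, 0.10599999874830246]]
rib none 5
magenta 4 [0.8656 0.4198] [0.0076 0.0033] 77.5 [0.057 0.052 0.07 ] [[0.8629999756813049, 0.41600000858306885], [0.8659999966621399, 0.41600000858306885], [0.8679999709129333, 0.4230000078678131], [0.8650000095367432, 0.42399999499320984]]
black none 0
rib n 66 ray@.108 [0.54   0.0537 0.108 ] cloud [0.5399 0.0528 0.1081] [0.01  0.059] 80.6
```

View pics/top6.png

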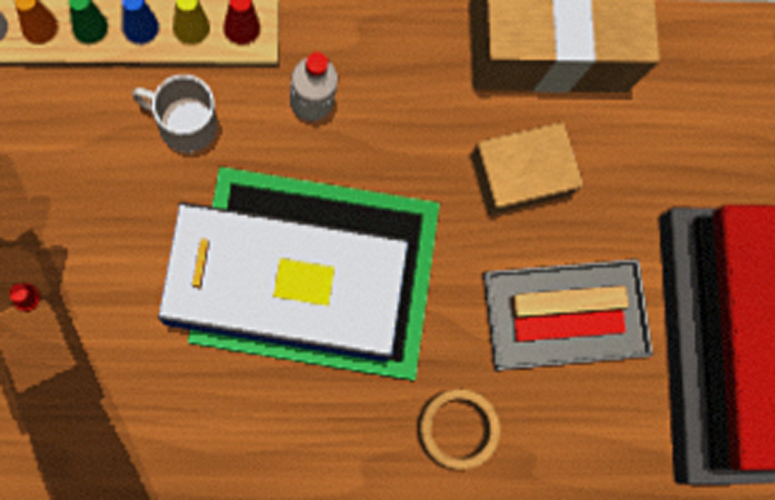

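The cover is shut: top outline 291 × 151 mm, flush with the case, and no blue showing. The case is flat on the board, the squeegee is in the tray and the bystanders are where they were.

```bash
python3 -c "from plant import arm; print(arm.hand_in())"
```

```text
the job is handed in; nothing more can be done
None
```

I handed the job in at about 47 s: the squeegee is in the grey tray, the case lies on its back on the board, both cartridges on the table (black and magenta) are inside, and the cover is slid fully shut.

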